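Put the plating moulds away in their caddy

ROBOT

A 6-joint arm with a two-finger parallel gripper is mounted at the origin on the work surface. World frame = base frame: x ahead of the robot, y to its left, z up, the work surface at z = 0. Lengths are in mm, angles in rad, forces in N, time in s.
With the tool pointing down it reaches from about 350 to 975 mm from the base axis. Payload 7.1 kg.
Tool frame: the origin (TCP) lies at the very end of the fingers, on their centre line; the grasp point (between the pads) lies 19 mm behind it; z points along the fingers, y is the line along which they close (so a half turn about z gives the same grasp; the last joint's range is limited). The gripper opens to 88 mm and grips with 3 to 60 N. Pads are 20 mm wide; open, the fingers measure 115 mm over their backs; the gripper's body (75 mm by 178 mm) begins 61 mm behind the grasp point.
Start: joints at [-1.353, 0.423, 1.63, -0, 1.089, -0.019], TCP at [146.64, -607.537, 222.675] pointing down, gripper open.
Joint ranges: [-3, 3], [-0.9, 2.11], [0.09, 2.58], [-1.31, 4.45], [0.11, 2.69], [-2.54, 2.54]. Speed limits (rad/s): [2.39, 2.39, 3.01, 3.14, 3.14, 3.14].

INTERFACE

Orientations are given as a rotation vector (axis times angle).
In Python, from workcell import ctrl gives the robot as it stands. The module is installed in compiled form; this text tells all that it offers.
- The arm moves only by the shell command python3 -m inch 'ROWS'. ROWS is JSON, a list of rows, each a list of 7 numbers: the shift along the tool's x, y, z scaled (see below), then the turn, a rotation vector about the tool's x, y, z scaled (see below), then the closure, from -1 (fully open) to 1 (shut). In form: [[tx, ty, tz, wx, wy, wz, hand], ...]. A call has 1 to 10 rows; each row is the pose to reach, as a shift and turn from the pose commanded when the call began, along the tool's axes at that moment; what a row does not reach only later rows make up. The controller multiplies each number of a shift by 0.15 m and each number of a turn by pi/4 rad. A row lasts 1/8 s, in which the tool goes at most 62.5 mm and 10.7 degrees, less where a joint would pass 70% of its speed; a pose out of reach is approached as far as the arm can. A call with a number of a shift or a turn outside -1 to 1 is refused whole. A call with a gripper value outside its range is refused whole. The fingers move at their own pace and stop on an object; the grip force is fixed at half the most. Time passes only in rows, so rows that repeat a pose let the fingers close. It gives the time, the measured TCP pose, the force, the opening and the grip force at its end, in the units of the state.
- ctrl.get_obs(): the state, without advancing time (a new reading comes with each control period).
- ctrl.get_image(name): name is "scene" or "top" or "wrist"; returns the picture (420x560x3 uint8, red, green, blue); there is no depth.
- ctrl.camera_params(name): a dict with "vfov" (degrees; the focal length in pixels is half the picture's height over the tangent of half this angle, whatever the lens; pixels are square), "cx", "cy" (the principal point, pixels), "distortion" ([k1, k2, p1, p2, k3] as OpenCV has them; the pictures are not rectified), "eye" and "attitude" of the camera in the world; the wrist camera has in their place "tool_from_camera" (4x4, takes a point from camera to tool coordinates, whose origin is the TCP and whose axes are the flange's). Camera axes: x right, y up, looking along -z (the intrinsics and any distortion apply to the point x, -y, -z); pixel columns grow to the right and rows downward; lengths in mm; the calibration is good to about 2 mm. A picture is of the moment at which its call begins: read the wrist's pose just before it. camera_params takes no time and is no camera call.
- ctrl.close_job(): hands the job in; it is judged then, once.
The state is a dict: "t": time; "qpos": joint angles; "qvel": joint speeds; "joint_torque": joint torques, N m; "ee_pos": TCP position; "orientation": TCP orientation; "ft_force": force on the tool from outside, world axes, zero at the start; "moment": the same for the moment, N m; "width": finger opening in mm; "grasp_force": force on a finger pad.
Only numpy, scipy, OpenCV 4.12 (cv2) and the standard library are available. Lean on these libraries where they do the work, as an engineer would, in place of code of your own. Each camera call takes 0.05 s, during which the arm holds its last target. There are 200 camera calls.

TASK

Put the plating set away in the grey caddy: stand the round ring mould, the square mould and the oblong mould each in the well of its own shape, flat on the floor of the well, and stand the press upright inside the round ring mould. Set each one down, do not drop it, and leave the low tart ring, the tapered cup and the shallow square dish where they are.

Things in the scene. Friction and masses are not known exactly. Their poses are not given: they have to be found in the camera images.
- ring_mould_mid (a point): Round ring mould of bright steel, open at top and bottom (the table shows through), 45 mm high, standing upright on the table; the point is on its axis, half-way up (22.5 mm above its foot), z up. Outside diameter 62 mm, inside 57 mm. About 90 g.
- square_mould_mid (a point): Square mould of bright steel, open at top and bottom (the table shows through), 45 mm high, standing upright on the table; the point is on its axis, half-way up (22.5 mm above its foot), z up. Outside 54 x 54 mm, sides along its x and y, wall 3 mm. About 90 g.
- oblong_mould_mid (a point): Oblong (rectangular) mould of bright steel, open at top and bottom (the table shows through), 45 mm high, standing upright on the table; the point is on its axis, half-way up (22.5 mm above its foot), z up. Outside 76 mm along its x and 40 mm along its y, wall 3 mm. About 100 g.
- press_mid (a point): Press for the round ring: a round steel foot disc 40 mm in diameter and 7 mm thick, a thin upright stem of 10 mm diameter, and a black plastic knob at the top, 22 mm in diameter, from 56 to 82 mm above the underside of the foot. It stands upright, 82 mm high in all, about 110 g. The point is on its axis half-way up (41 mm above the underside), z up.
- round_well_floor (a point): Well with a round opening 84 mm in diameter. Black block 104 x 108 mm, light grey floor, fixed in the grey caddy tray (114 x 338 mm, rim 22 mm above the table): three wells in a row, 109 mm between centres, order varies. Floor 8 mm, block top 20 mm above the table. Point: centre of the floor; x along the caddy's short side, y along the row, z up.
- square_well_floor (a point): Well with a square opening 76 x 76 mm. Black block 104 x 108 mm, light grey floor, fixed in the grey caddy tray (114 x 338 mm, rim 22 mm above the table): three wells in a row, 109 mm between centres, order varies. Floor 8 mm, block top 20 mm above the table. Point: centre of the floor; x along the caddy's short side, y along the row, z up.
- oblong_well_floor (a point): Well with an oblong opening 62 mm along its x and 98 mm along its y (along the row). Black block 104 x 108 mm, light grey floor, fixed in the grey caddy tray (114 x 338 mm, rim 22 mm above the table): three wells in a row, 109 mm between centres, order varies. Floor 8 mm, block top 20 mm above the table. Point: centre of the floor; x along the caddy's short side, y along the row, z up.
- tart_ring_mid (a point): Low, wide steel tart ring, 80 mm in diameter and only 18 mm high, open at top and bottom. A look-alike that stays where it is. The point is at its centre, half-way up, z up.
- cup_mid (a point): Tapered round steel cup with a closed bottom, 70 mm in diameter at its rim, 48 mm at its foot, 55 mm high. A look-alike that stays where it is. The point is at its centre, half-way up, z up.
- square_dish_mid (a point): Shallow square steel dish with a closed bottom, 64 x 64 mm, 22 mm high. A look-alike that stays where it is. The point is at its centre, half-way up, z up.
Things that resemble listed ones, but are neither listed nor needed, are in the scene too. Leave any green look-alike of the part that bears square_mould_mid alone. Leave any green look-alike of the part that bears oblong_mould_mid alone.

How it is judged:
By the outcome, as a careful person would: the job done as asked, in the order asked, and still so for the second after the job is handed in, with the robot touching nothing.
It also fails if it takes over 104 s, if anything falls off the work surface, if the arm or the gripper's body presses on something with over 40 N, if the wrist force passes 120 N, or if a joint passes its speed limit or range.

## Working session

There is one attempt and no reset: what is moved stays moved. The work goes in short steps, Python scripts to look and compute and a shell command to move; the robot and the scene stay as the last step left them, time stands still between calls to the robot, and variables do not carry over. Pictures are saved under pics/ and viewed, at most 14 in all, crops included, and the job is handed in when it is done.

```bash
mkdir -p pics; python3 - <<'E'
from workcell import ctrl
import cv2
for n in("top","scene"):
    p=ctrl.camera_params(n);print(n,p)
    cv2.imwrite(f"pics/{n}0.png",ctrl.get_image(n)[:,:,::-1])
print(ctrl.camera_params("wrist"));o=ctrl.get_obs();print(o['ee_pos'],o['orientation'],o['width'],o['t'])
E
```

```text
top {'vfov': 57.69097812766978, 'cx': 279.62141793801, 'cy': 210.45830032534263, 'distortion': array([-0.00123881,  0.        ,  0.        ,  0.        ,  0.        ]), 'eye': array([332.14328726,  31.66903709, 862.7067427 ]), 'attitude': array([ 0.17754441, -0.18631693, -1.60208404])}
scene {'vfov': 44.17851943585228, 'cx': 289.7290414180719, 'cy': 202.42539118621613, 'distortion': array([-0.10248253,  0.        ,  0.        ,  0.        ,  0.        ]), 'eye': array([1249.4537341 ,   37.77501215,  867.64350816]), 'attitude': array([0.5914559 , 0.60471833, 1.49667843])}
{'vfov': 70.4476892827389, 'cx': 274.0790206100191, 'cy': 205.1720104530632, 'distortion': array([-0.03220373,  0.        ,  0.        ,  0.        ,  0.        ]), 'tool_from_camera': array([[ 8.39580093e-04,  9.56693497e-01,  2.91095942e-01,
         8.01508492e+01],
       [ 9.99998624e-01, -1.21979044e-03,  1.12466920e-03,
        -1.10813867e+00],
       [ 1.43103976e-03,  2.91094598e-01, -9.56693204e-01,
        -1.63104931e+02],
       [ 0.00000000e+00,  0.00000000e+00,  0.00000000e+00,
         1.00000000e+00]])}
[ 146.55851293 -607.06374041  221.9814135 ] [-3.11822393e+00 -3.70953275e-01  1.95649098e-04] 87.65900591845819 0.1
```

View pics/top0.png

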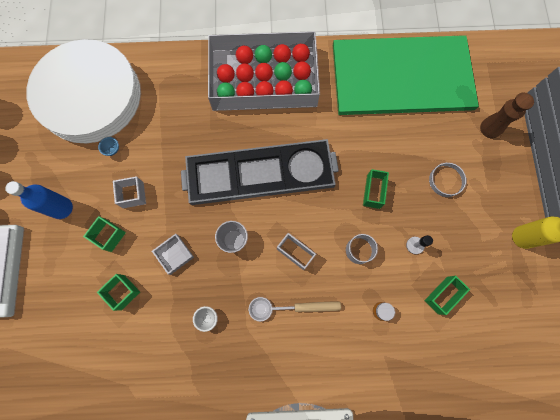

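View pics/scene0.png

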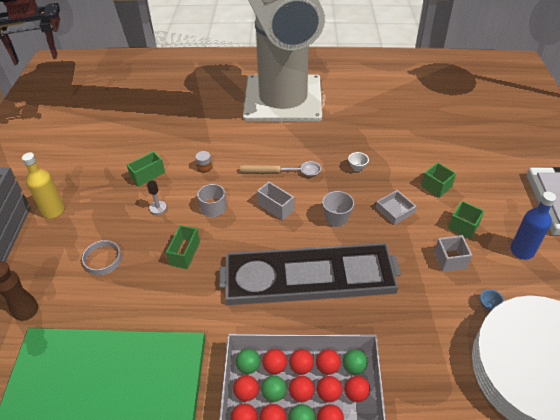

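The top view (x up, y left) shows the square mould at (128,192), the oblong at (297,251), the ring at (363,249) and the press foot at (416,246). The wells are square (214,178), oblong (260,172) and round (306,165). The look-alikes are the cup (231,237), dish (173,254), tart ring (449,180) and green frames.

```bash
cat > h.py <<'E'
import numpy as np,cv2
from scipy.spatial.transform import Rotation as R
from workcell import ctrl
def cam(n,o=None):
    p=ctrl.camera_params(n);f=210/np.tan(np.radians(p['vfov'])/2)
    K=np.array([[f,0,p['cx']],[0,f,p['cy']],[0,0,1]])
    if n=="wrist":
        o=o or ctrl.get_obs();T=np.eye(4);T[:3,:3]=R.from_rotvec(o['orientation']).as_matrix();T[:3,3]=o['ee_pos']
        M=T@p['tool_from_camera'];return K,p['distortion'],M[:3,:3],M[:3,3]
    return K,p['distortion'],R.from_rotvec(p['attitude']).as_matrix(),p['eye']
def world(c,px,z):
    K,d,A,e=c;u=cv2.undistortPoints(np.float64(px).reshape(-1,1,2),K,d).reshape(-1,2)
    r=np.c_[u[:,0],-u[:,1],-np.ones(len(u))]@A.T
    return e+r*((z-e[2])/r[:,2])[:,None]
def pix(c,P):
    K,d,A,e=c;q=(np.atleast_2d(P)-e)@A*[1,-1,-1]
    return cv2.projectPoints(q,np.zeros(3),np.zeros(3),K,d)[0].reshape(-1,2)
def snap(n,name):
    o=ctrl.get_obs();im=ctrl.get_image(n)[:,:,::-1].copy();cv2.imwrite("pics/"+name,im);return im,cam(n,o)
E
python3 - <<'E'
from h import *
im=cv2.imread("pics/top0.png");c=cam("top")
cv2.imwrite("pics/crop.png",cv2.resize(im[140:290,100:260],None,fx=4,fy=4,interpolation=cv2.INTER_CUBIC)[:600])
cv2.imwrite("pics/crop2.png",cv2.resize(im[135:285,250:450],None,fx=4,fy=4,interpolation=cv2.INTER_CUBIC))
for n,p,z in[("sq",(128,191),45),("ob",(297,250),45),("ring",(363,249),45),("press",(426,241),82),("sw",(214,178),8),("ow",(260,172),8),("rw",(306,165),8)]:print(n,world(c,[p],z).round(1))
E
```

```text
sq [[581.6 359.3  45. ]]
ob [[435.2 -10.6  45. ]]
ring [[ 431.8 -152.7   45. ]]
press [[ 438.7 -275.9   82. ]]
sw [[616.8 173.9   8. ]]
ow [[627.5  65.5   8. ]]
rw [[640.7 -43.9   8. ]]
```

View pics/crop.png

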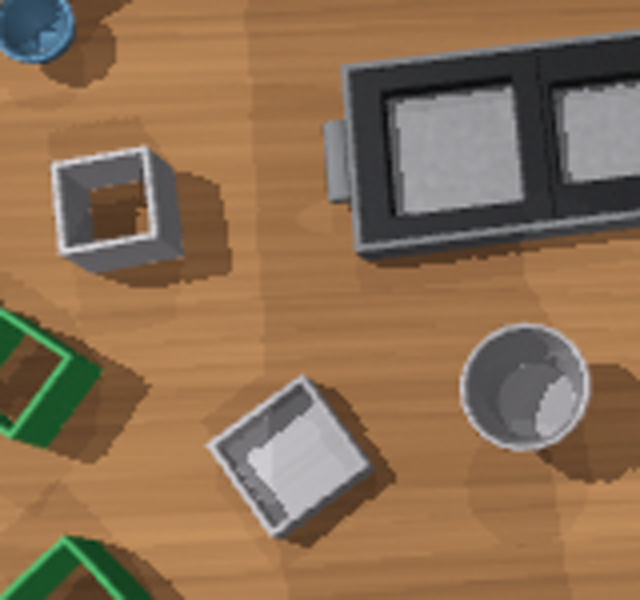

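View pics/crop2.png

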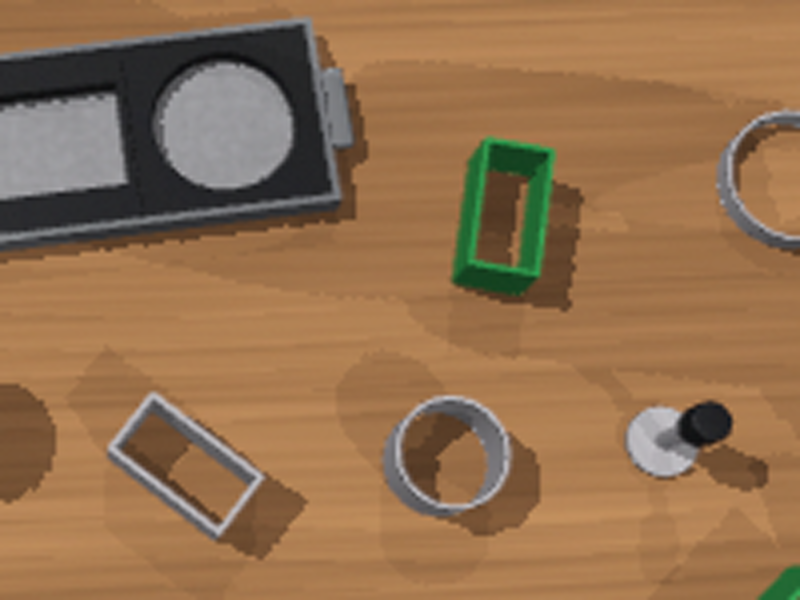

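The crops resolve the rim corners. In crop 1 the square rim is at (52,163), (147,147), (159,236), (63,257). In crop 2 the oblong rim is at (153,393), (264,478), (217,538), (107,449). Also in crop 2 the ring rim is centred at (449,456), the press foot at (661,442) and the knob at (708,421).

```bash
python3 - <<'E'
from h import *
c=cam("top")
C1=lambda l:(np.float64(l)+.5)/4-.5+[100,140]
C2=lambda l:(np.float64(l)+.5)/4-.5+[250,135]
def rep(n,px,z):
    w=world(c,px,z);e=np.diff(np.r_[w,w[:1]],axis=0)[:,:2]
    print(n,w.mean(0).round(1),np.linalg.norm(e,axis=1).round(1),np.degrees(np.arctan2(e[:,1],e[:,0])).round(1))
rep("sq",C1([(52,163),(147,147),(159,236),(63,257)]),45)
rep("ob",C2([(153,393),(264,478),(217,538),(107,449)]),45)
rep("caddy",np.r_[C1([(345,67),(358,247)]),C2([(340,197),(308,20)])],22)
rep("sqwell",C1([(387,92),(515,82),(526,207),(397,217)]),8)
for n,p,z in[("ring",(449,456),45),("foot",(661,442),7),("knob",(708,421),82),("rw",(224,125),8)]:print(n,world(c,C2([p]),z).round(1))
print(R.from_rotvec(ctrl.get_obs()['orientation']).as_matrix().round(3))
E
```

```text
sq [584.7 364.   45. ] [53.3 53.  53.4 55.6] [ -82.1 -170.1  100.8    9.7]
ob [433.9  -8.1  45. ] [75.2 41.  75.4 39.4] [-130.2  138.9   48.7  -41.4]
caddy [627.7  66.2  22. ] [109.7 335.4 110.5 333.6] [-175.2  -85.1    5.7   95. ]
sqwell [619.7 174.6   8. ] [76.  77.7 75.1 77.5] [ -87.5 -175.8   92.4    4.9]
ring [[ 432.7 -150.4   45. ]]
foot [[ 440.6 -279.2    7. ]]
knob [[ 441.  -277.5   82. ]]
rw [[638.5 -42.9   8. ]]
[[ 0.972  0.235 -0.   ]
 [ 0.235 -0.972  0.001]
 [ 0.    -0.001 -1.   ]]
```

Every size and height agrees with the listing (square 53–55 mm, oblong 75×40 mm, caddy 110×335 mm at yaw 5.1°, knob and foot on one axis). I move above the ring and turn the tool so the fingers close along the caddy's x.

```bash
cat > plan.py <<'E'
# shift/turn numbers to a target: python3 plan.py x y z yaw_of_tool_x_deg
import sys;from h import *
def plan(x,y,z,yaw):
    o=ctrl.get_obs();T=R.from_rotvec(o['orientation']);t=np.radians(yaw)
    G=R.from_matrix(np.array([[np.cos(t),np.sin(t),0],[np.sin(t),-np.cos(t),0],[0,0,-1]]))
    s=T.inv().apply(np.array([x,y,z])-o['ee_pos'])/150;w=(T.inv()*G).as_rotvec()/(np.pi/4)
    m=T.as_matrix();print('t',round(o['t'],2),'ee',o['ee_pos'].round(1),'yaw',np.degrees(np.arctan2(m[1,0],m[0,0])).round(1),'w',round(o['width'],1),'f',o['ft_force'].round(1),'g',round(o['grasp_force'],1),'shift',s.round(4),'turn',w.round(3))
if __name__=="__main__":plan(*map(float,sys.argv[1:5]))
E
python3 -m inch '[[0.4,-0.4,0.08,0,0,0,-1],[0.857,-0.84,0.16,0,0,0,-1],[0.857,-0.84,0.16,0,0,0,-1],[0.857,-0.84,0.16,0,0,0,-1]]'
python3 -m inch '[[0.857,-0.84,0.16,0,0,0,-1],[0.857,-0.84,0.16,0,0,0,-1],[0.857,-0.84,0.16,0,0,0,-1]]'
python3 -m inch '[[0.857,-0.84,0.16,0,0,0,-1],[0.857,-0.84,0.16,0,0,0,-1],[0.857,-0.84,0.16,0,0,0,-1],[0.857,-0.84,0.16,0,0,0,-1]]'
python3 -m inch '[[0,0,0,0,0,-0.906,-1],[0,0,0,0,0,-0.906,-1],[0,0,0,0,0,-0.906,-1],[0,0,0,0,0,-0.906,-1]]'
python3 -m inch '[[0,0,0,0,0,-0.906,-1],[0,0,0,0,0,-0.906,-1],[0,0,0,0,0,-0.906,-1],[0,0,0,0,0,-0.906,-1],[0,0,0,0,0,-0.906,-1]]'
python3 plan.py 432.5 -150.5 150 95.1
python3 - <<'E'
from h import *
snap("wrist","w1.png")
E
```

```text
t: 0.6
ee_pos: [242.9, -451.3, 197.8]
orientation: [-3.116, -0.377, 0.001]
ft_force: [-0.4, -0.1, 0.3]
width: 88.2
grasp_force: 0.0
t: 0.98
ee_pos: [338.3, -301.8, 174.7]
orientation: [3.119, 0.369, 0.001]
ft_force: [0.5, -0.1, 0.7]
width: 87.6
grasp_force: 0.0
t: 1.48
ee_pos: [434.7, -147.7, 150.4]
orientation: [-3.119, -0.379, -0.0]
ft_force: [0.1, 0.5, -0.0]
width: 87.8
grasp_force: 0.0
t: 1.98
ee_pos: [432.8, -151.4, 150.9]
orientation: [2.792, 1.44, 0.0]
ft_force: [0.1, -0.0, -0.7]
width: 87.8
grasp_force: 0.0
t: 2.6
ee_pos: [432.7, -151.1, 150.8]
orientation: [2.123, 2.315, -0.0]
ft_force: [-0.1, 1.2, -1.1]
width: 88.0
grasp_force: 0.0
t 2.6 ee [ 432.7 -151.1  150.8] yaw 94.9 w 88.0 f [-0.1  1.2 -1.1] g 0.0 shift [ 0.0042 -0.0012  0.0053] turn [ 0.     0.001 -0.004]
```

View pics/w1.png

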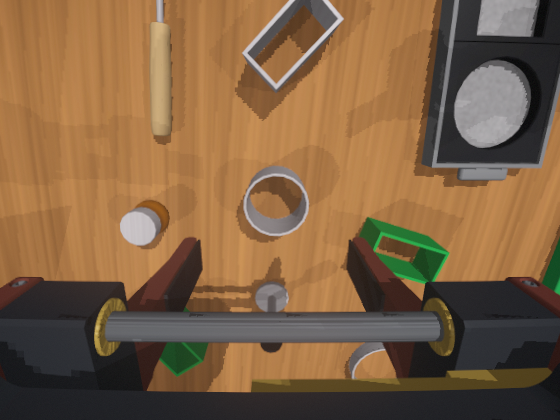

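The wrist view shows the ring with outer edges at columns 244–308 and rows 167–237, between the finger tips at (200,240) and (350,240). I compare that with the model projection.

```bash
python3 - <<'E'
from h import *
im=cv2.imread("pics/w1.png");c=cam("wrist")
a=np.linspace(0,6.283,60)
for x,y in[(432.5,-150.5)]:
    pts=np.vstack([pix(c,np.c_[x+31*np.cos(a),y+31*np.sin(a),0*a+z]) for z in(0,45)])
    print(pts.min(0),pts.max(0))
hs=cv2.cvtColor(im,cv2.COLOR_BGR2HSV);m=((hs[:,:,1]<60)).astype(np.uint8)
m=cv2.morphologyEx(m,cv2.MORPH_OPEN,np.ones((2,2)))
n,l,s,_=cv2.connectedComponentsWithStats(m[140:245,215:340])
print([(r[0]+215,r[1]+140,r[0]+r[2]+214,r[1]+r[3]+139,r[4]) for r in s[1:] if r[4]>100])
E
```

```text
[241.09391076 164.31727176] [306.77658767 235.00905681]
[(np.int32(244), np.int32(167), np.int32(309), np.int32(236), np.int32(1843))]
```

```bash
python3 -m inch '[[0,0.007,0.4,0,0,0,-1],[0,0.007,0.7,0,0,0,-1],[0,0.007,0.885,0,0,0,-1],[0,0.007,0.885,0,0,0,-1],[0,0.007,0.885,0,0,0,1],[0,0.007,0.885,0,0,0,1],[0,0.007,0.885,0,0,0,1],[0,0.007,0.885,0,0,0,1],[0,0.007,0.885,0,0,0,1],[0,0.007,0.885,0,0,0,1]]'
python3 plan.py 432.5 -150.5 118 95.1
```

```text
t: 3.9
ee_pos: [434.6, -149.8, 19.0]
orientation: [2.119, 2.317, 0.001]
ft_force: [-0.9, -0.0, 8.2]
width: 62.0
grasp_force: 30.0
t 3.9 ee [ 434.6 -149.8   19. ] yaw 95.1 w 62.0 f [-0.9 -0.   8.2] g 30.0 shift [-0.0039 -0.0135 -0.6602] turn [ 0.002  0.001 -0.   ]
```

Grasped at 62.0 mm width. Now lift and carry to the round well.

```bash
python3 -m inch '[[0,0,-0.3,0,0,0,1],[0,0,-0.6,0,0,0,1],[0.15,0.35,-0.6,0,0,0,1],[0.3,0.7,-0.6,0,0,0,1],[0.3,0.7,-0.6,0,0,0,1]]'
python3 -m inch '[[0.15,0.35,0,0,0,0,1],[0.3,0.7,0,0,0,0,1],[0.3,0.7,0,0,0,0,1],[0.3,0.7,0,0,0,0,1]]'
python3 plan.py 637.4 -42.4 27 95.1
python3 - <<'E'
from h import *
im,c=snap("wrist","w2.png")
E
```

```text
t: 4.53
ee_pos: [538.2, -93.9, 109.0]
orientation: [2.115, 2.319, 0.004]
ft_force: [0.1, -0.2, -1.1]
width: 62.1
grasp_force: 30.0
t: 5.03
ee_pos: [633.2, -41.5, 107.3]
orientation: [-2.119, -2.317, 0.003]
ft_force: [-0.0, -0.3, -0.1]
width: 61.8
grasp_force: 30.0
t 5.03 ee [633.2 -41.5 107.3] yaw 95.1 w 61.8 f [-0.  -0.3 -0.1] g 30.0 shift [-0.0086  0.0287  0.5353] turn [-0.003 -0.     0.   ]
```

View pics/w2.png

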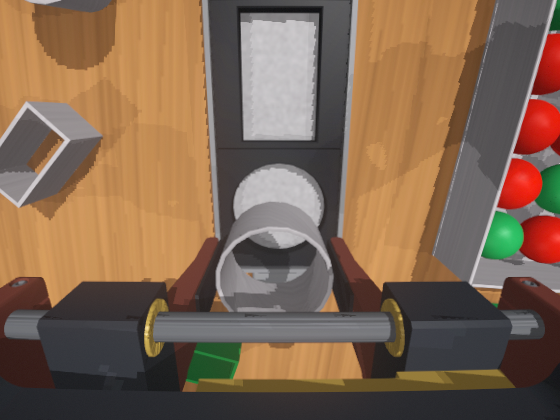

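The ring is held level above the caddy. The oblong well opening has corners near (239,8), (322,8), (318,142), (241,142), and the round floor shows behind the ring around (278,205), with its left edge at 234 and right edge at 323.

```bash
python3 - <<'E'
from h import *
c=cam("wrist")
w=world(c,[(239,8),(322,8),(318,142),(241,142)],20);print(w.round(1),w.mean(0).round(1))
w=world(c,[(234,205),(323,205)],20);print(w.round(1),w.mean(0).round(1))
w=world(c,[(217,200),(341,200)],22);print(w.round(1),w.mean(0).round(1))
E
```

```text
[[592.5 113.6  20. ]
 [653.9 119.1  20. ]
 [663.5  21.3  20. ]
 [600.   15.6  20. ]] [627.5  67.4  20. ]
[[597.  -39.5  20. ]
 [675.  -32.4  20. ]] [636.  -35.9  20. ]
[[582.2 -35.6  22. ]
 [689.6 -25.9  22. ]] [635.9 -30.8  22. ]
```

```bash
python3 -m inch '[[-0.003,0.028,0.2,0,0,0,1],[-0.003,0.028,0.4,0,0,0,1],[-0.003,0.028,0.48,0,0,0,1],[-0.003,0.028,0.51,0,0,0,1],[-0.003,0.028,0.51,0,0,0,1],[-0.003,0.028,0.51,0,0,0,1]]'
python3 plan.py 637.4 -41.8 27 95.1
```

```text
t: 5.82
ee_pos: [639.9, -41.4, 32.5]
orientation: [2.119, 2.317, 0.001]
ft_force: [-0.0, 0.2, -0.4]
width: 62.5
grasp_force: 30.0
t 5.83 ee [639.9 -41.4  32.5] yaw 95.1 w 62.5 f [-0.   0.2 -0.4] g 30.0 shift [-0.0014 -0.0168  0.0365] turn [0.002 0.    0.   ]
```

```bash
python3 -m inch '[[0,-0.007,0.012,0,0,0,1],[0,-0.007,0.02,0,0,0,1],[0,-0.007,0.026,0,0,0,1],[0,-0.007,0.026,0,0,0,1]]'
python3 -m inch '[[0,0,0.006,0,0,0,1],[0,0,0.006,0,0,0,1]]'
python3 -m inch '[[0,0,0.006,0,0,0,1],[0,0,0.006,0,0,0,1]]'
```

```text
t: 6.32
ee_pos: [638.2, -41.3, 27.4]
orientation: [-2.12, -2.318, 0.0]
ft_force: [0.5, -0.6, -1.2]
width: 62.6
grasp_force: 30.0
t: 6.58
ee_pos: [638.3, -41.3, 27.1]
orientation: [2.12, 2.318, 0.0]
ft_force: [-2.1, 0.2, 3.6]
width: 61.9
grasp_force: 30.0
t: 6.82
ee_pos: [638.3, -41.3, 27.0]
orientation: [2.12, 2.318, 0.0]
ft_force: [-5.0, 0.7, 11.7]
width: 62.3
grasp_force: 30.0
```

Contact felt, so I release, lift, and travel to above the square mould.

```bash
python3 -m inch '[[0,0,0,0,0,0,-1],[0,0,0,0,0,0,-1],[0,0,0,0,0,0,-1],[0,0,0,0,0,0,-1],[0,0,0,0,0,0,-1],[0,0,-0.2,0,0,0,-1],[0,0,-0.6,0,0,0,-1],[0,0,-0.9,0,0,0,-1]]'
python3 -m inch '[[0.4,-0.02,0,0,0,0,-1],[0.8,-0.04,0,0,0,0,-1],[0.9,-0.04,0,0,0,0,-1]]'
python3 -m inch '[[0.5,-0.02,0,0,0,0,-1],[0.9,-0.04,0,0,0,0,-1],[0.9,-0.04,0,0,0,0,-1]]'
python3 -m inch '[[0.5,-0.02,0,0,0,0,-1],[0.9,-0.04,0,0,0,-0.1,-1],[0.9,-0.04,0,0,0,-0.1,-1],[0.9,-0.04,0,0,0,-0.1,-1]]'
python3 plan.py 584.7 364 18 99.6
python3 - <<'E'
from h import *
im,c=snap("wrist","w3.png")
E
```

```text
t: 7.82
ee_pos: [638.6, -41.4, 162.8]
orientation: [2.12, 2.318, 0.001]
ft_force: [0.8, -0.8, -0.2]
width: 87.7
grasp_force: 0.0
t: 8.2
ee_pos: [619.6, 95.5, 161.0]
orientation: [-2.117, -2.321, -0.0]
ft_force: [0.4, -0.2, 0.7]
width: 88.0
grasp_force: 0.0
t: 8.57
ee_pos: [601.7, 229.3, 160.5]
orientation: [-2.116, -2.322, -0.0]
ft_force: [-0.1, 0.0, -0.0]
width: 87.8
grasp_force: 0.0
t: 9.07
ee_pos: [584.4, 359.5, 160.3]
orientation: [2.027, 2.399, -0.002]
ft_force: [-0.0, -0.3, -0.3]
width: 87.7
grasp_force: 0.0
t 9.07 ee [584.4 359.5 160.3] yaw 99.6 w 87.7 f [-0.  -0.3 -0.3] g 0.0 shift [0.0299 0.0076 0.9487] turn [-0.001  0.001  0.   ]
```

View pics/w3.png

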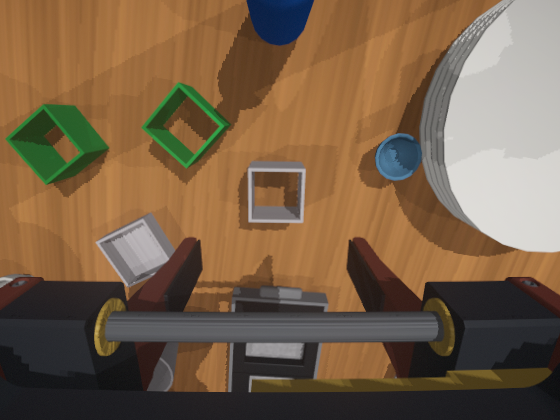

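The square rim has corners near (248,168), (305,169), (303,222), (250,222), and its sides are parallel to the fingers. The dish is lower left, with its nearest corner around (178,248); the plate edge is at (425,150).

```bash
python3 - <<'E'
from h import *
c=cam("wrist")
w=world(c,[(248,168),(305,169),(303,222),(250,222)],45);print(w.round(1),w.mean(0).round(1))
e=np.diff(np.r_[w,w[:1]],axis=0);print(np.linalg.norm(e,axis=1).round(1),np.degrees(np.arctan2(e[:,1],e[:,0])).round(1))
print(world(c,[(178,248),(150,214)],22).round(1),world(c,[(376,157)],30).round(1),world(c,[(425,150),(422,150)],50).round(1))
E
```

```text
[[554.6 387.6  45. ]
 [607.8 395.6  45. ]
 [616.3 343.1  45. ]
 [564.2 334.3  45. ]] [585.7 365.1  45. ]
[53.8 53.2 52.8 54.2] [   8.6  -80.8 -170.4  100.2]
[[489.  281.7  22. ]
 [456.2 316.6  22. ]] [[676.6 416.8  30. ]] [[712.4 432.3  50. ]
 [709.6 431.8  50. ]]
```

```bash
python3 -m inch '[[0.034,0.011,0.4,0,0,0,-1],[0.034,0.011,0.7,0,0,0,-1],[0.034,0.011,0.94,0,0,0,-1],[0.034,0.011,0.94,0,0,0,-1],[0.034,0.011,0.94,0,0,0,1],[0.034,0.011,0.94,0,0,0,1],[0.034,0.011,0.94,0,0,0,1],[0.034,0.011,0.94,0,0,0,1],[0.034,0.011,0.94,0,0,0,1],[0.034,0.011,0.94,0,0,0,1]]'
python3 plan.py 618 175.4 120 95.1
```

```text
t: 10.38
ee_pos: [585.5, 366.1, 20.8]
orientation: [2.027, 2.399, 0.002]
ft_force: [-1.3, -0.7, 7.0]
width: 53.8
grasp_force: 29.9
t 10.38 ee [585.5 366.1  20.8] yaw 99.6 w 53.8 f [-1.3 -0.7  7. ] g 29.9 shift [-1.2893  0.0022 -0.6617] turn [ 0.001 -0.001  0.1  ]
```

```bash
python3 -m inch '[[0,0,-0.3,0,0,0,1],[0,0,-0.6,0,0,0,1],[-0.35,0,-0.6,0,0,0,1],[-0.65,0,-0.6,0,0,0,1],[-0.65,0,-0.6,0,0,0,1]]'
python3 -m inch '[[-0.35,0,0,0,0,0.1,1],[-0.64,0,0,0,0,0.1,1],[-0.64,0,0,0,0,0.1,1],[-0.64,0,0,0,0,0.1,1],[-0.64,0,0,0,0,0.1,1]]'
python3 plan.py 618 175.4 33 95.1
python3 - <<'E'
from h import *
im,c=snap("wrist","w4.png")
E
```

```text
t: 11.0
ee_pos: [601.4, 266.9, 109.8]
orientation: [-2.031, -2.396, 0.001]
ft_force: [-0.1, 0.8, -1.0]
width: 53.6
grasp_force: 29.9
t: 11.62
ee_pos: [617.1, 176.4, 109.6]
orientation: [-2.118, -2.32, -0.0]
ft_force: [-0.7, 0.3, -0.1]
width: 54.0
grasp_force: 29.9
t 11.62 ee [617.1 176.4 109.6] yaw 95.2 w 54.0 f [-0.7  0.3 -0.1] g 29.9 shift [-0.0075  0.0053  0.511 ] turn [-0.    -0.     0.002]
```

View pics/w4.png

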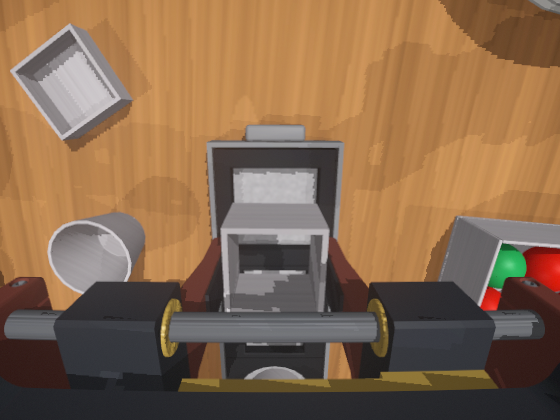

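The square mould is held parallel to the well and centred over it; the well's far edge is at row 170 and the ring mould is visible below. Descend.

```bash
python3 -m inch '[[-0.007,0.004,0.2,0,0,0,1],[-0.007,0.004,0.4,0,0,0,1],[-0.007,0.004,0.48,0,0,0,1],[-0.007,0.004,0.511,0,0,0,1],[-0.007,0.004,0.525,0,0,0,1],[-0.007,0.004,0.532,0,0,0,1],[-0.007,0.004,0.532,0,0,0,1]]'
python3 plan.py 618 175.4 28 95.1
python3 -m inch '[[0,0,0.006,0,0,0,1],[0,0,0.006,0,0,0,1]]'
```

```text
t: 12.55
ee_pos: [618.4, 174.0, 30.6]
orientation: [2.12, 2.318, 0.001]
ft_force: [0.3, -0.3, -1.2]
width: 54.3
grasp_force: 29.9
t 12.55 ee [618.4 174.   30.6] yaw 95.1 w 54.3 f [ 0.3 -0.3 -1.2] g 29.9 shift [ 0.0094 -0.0021  0.0172] turn [ 0.001 -0.     0.   ]
t: 12.8
ee_pos: [618.1, 173.9, 29.2]
orientation: [2.12, 2.318, 0.0]
ft_force: [0.3, -0.8, -1.1]
width: 54.1
grasp_force: 29.9
```

```bash
python3 -m inch '[[0,0,0.006,0,0,0,1],[0,0,0.006,0,0,0,1]]'
python3 -m inch '[[0,0,0.004,0,0,0,1],[0,0,0.004,0,0,0,1]]'
```

```text
t: 13.05
ee_pos: [618.1, 174.0, 28.8]
orientation: [2.12, 2.318, 0.0]
ft_force: [-2.0, -1.2, 6.3]
width: 53.9
grasp_force: 29.9
t: 13.3
ee_pos: [618.1, 174.0, 28.8]
orientation: [2.12, 2.318, 0.0]
ft_force: [-3.7, -2.1, 10.2]
width: 53.8
grasp_force: 29.9
```

```bash
python3 -m inch '[[0,0,0,0,0,0,-1],[0,0,0,0,0,0,-1],[0,0,0,0,0,0,-1],[0,0,0,0,0,0,-1],[0,0,0,0,0,0,-1],[0,0,-0.2,0,0,0,-1],[0,0,-0.6,0,0,0,-1],[0,0,-0.9,0,0,0,-1]]'
python3 -m inch '[[-0.25,-0.3,0,0,0,0,-1],[-0.55,-0.665,0,0,0,0,-1],[-0.55,-0.665,0,0,0,0,-1]]'
python3 -m inch '[[-0.25,-0.3,0,0,0,0.25,-1],[-0.55,-0.665,0,0,0,1,-1],[-0.55,-0.665,0,0,0,1,-1],[-0.55,-0.665,0,0,0,1,-1],[-0.55,-0.665,0,0,0,1,-1],[-0.55,-0.665,0,0,0,1,-1]]'
python3 plan.py 433.9 -8.1 19 49
python3 - <<'E'
from h import *
im,c=snap("wrist","w5.png")
E
```

```text
t: 14.3
ee_pos: [618.4, 174.1, 164.6]
orientation: [2.12, 2.318, 0.002]
ft_force: [0.2, 0.7, -0.2]
width: 87.5
grasp_force: 0.0
t: 14.68
ee_pos: [522.7, 80.9, 162.4]
orientation: [-2.121, -2.315, 0.004]
ft_force: [1.2, -0.1, 0.7]
width: 87.7
grasp_force: 0.0
t: 15.42
ee_pos: [434.6, -7.9, 162.6]
orientation: [2.844, 1.335, 0.001]
ft_force: [0.3, -0.9, 0.4]
width: 88.1
grasp_force: 0.0
t 15.43 ee [434.6  -7.9 162.6] yaw 50.3 w 88.1 f [ 0.3 -0.9  0.4] g 0.0 shift [-0.0045 -0.0032  0.9573] turn [ 0.    -0.     0.029]
```

View pics/w5.png

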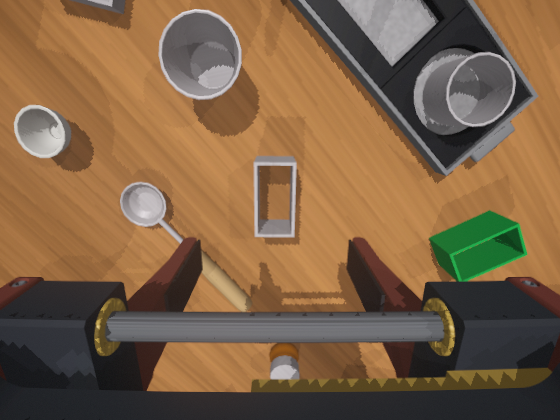

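The oblong rim has corners near (254,159), (297,158), (295,236), (254,237). The ring stands in the round well at (480,90). The ladle handle runs from (165,220) to (245,305), so I check its clearance to the left finger.

```bash
python3 - <<'E'
from h import *
c=cam("wrist");o=ctrl.get_obs()
w=world(c,[(254,159),(297,158),(295,236),(254,237)],45);print(w.mean(0).round(1))
e=np.diff(np.r_[w,w[:1]],axis=0);print(np.linalg.norm(e,axis=1).round(1),np.degrees(np.arctan2(e[:,1],e[:,0])).round(1))
T=R.from_rotvec(o['orientation'])
print("handle tool xy",T.inv().apply(world(c,[(145,205),(185,235),(205,250),(248,300)],12)-o['ee_pos']).round(1))
E
```

```text
[435.6  -6.2  45. ]
[40.5 79.2 41.8 79.4] [ -38.3 -129.9  141.9   49.2]
handle tool xy [[ -14.3 -144.3  150.5]
 [ -50.  -102.7  150.5]
 [ -68.7  -81.1  150.5]
 [-135.7  -33.   150.5]]
```

```bash
python3 -m inch '[[0.004,0,0.4,0,0,0.015,-1],[0.004,0,0.7,0,0,0.015,-1],[0.004,0,0.957,0,0,0.015,-1],[0.004,0,0.957,0,0,0.015,-1],[0.004,0,0.957,0,0,0.015,1],[0.004,0,0.957,0,0,0.015,1],[0.004,0,0.957,0,0,0.015,1],[0.004,0,0.957,0,0,0.015,1],[0.004,0,0.957,0,0,0.015,1],[0.004,0,0.957,0,0,0.015,1],[0.004,0,0.957,0,0,0.015,1]]' || true
python3 plan.py 627.7 66.8 120 95.1
```

```text
t 15.47 ee [434.5  -7.9 162.5] yaw 50.3 w 88.2 f [-1.1 -0.3 -0.2] g 0.0 shift [1.2058 0.6727 0.284 ] turn [ 0.    -0.    -0.996]validation failed for argument at $...
```

Eleven rows, one too many; I resend with ten.

```bash
python3 -m inch '[[0.004,0,0.4,0,0,0.015,-1],[0.004,0,0.7,0,0,0.015,-1],[0.004,0,0.957,0,0,0.015,-1],[0.004,0,0.957,0,0,0.015,-1],[0.004,0,0.957,0,0,0.015,1],[0.004,0,0.957,0,0,0.015,1],[0.004,0,0.957,0,0,0.015,1],[0.004,0,0.957,0,0,0.015,1],[0.004,0,0.957,0,0,0.015,1],[0.004,0,0.957,0,0,0.015,1]]'
python3 plan.py 627.7 66.8 120 95.1
```

```text
t: 16.73
ee_pos: [434.6, -7.7, 19.3]
orientation: [2.854, 1.314, 0.001]
ft_force: [-0.4, -0.9, 6.8]
width: 39.5
grasp_force: 30.0
t 16.73 ee [434.6  -7.7  19.3] yaw 49.4 w 39.5 f [-0.4 -0.9  6.8] g 30.0 shift [ 1.2147  0.6553 -0.6709] turn [ 1.000e-03 -0.000e+00 -1.015e+00]
```

```bash
python3 -m inch '[[0,0,-0.3,0,0,0,1],[0,0,-0.67,0,0,0,1],[0.35,0.18,-0.67,0,0,0,1],[0.607,0.328,-0.67,0,0,0,1],[0.607,0.328,-0.67,0,0,0,1]]'
python3 -m inch '[[0.35,0.18,0,0,0,-0.25,1],[0.607,0.328,0,0,0,-1,1],[0.607,0.328,0,0,0,-1,1],[0.607,0.328,0,0,0,-1,1],[0.607,0.328,0,0,0,-1,1],[0.607,0.328,0,0,0,-1,1]]'
python3 plan.py 627.7 66.8 32 95.1
python3 - <<'E'
from h import *
im,c=snap("wrist","w6.png")
E
```

```text
t: 17.35
ee_pos: [533.9, 30.4, 119.9]
orientation: [2.852, 1.315, 0.005]
ft_force: [0.0, 0.6, -0.9]
width: 39.9
grasp_force: 30.0
t: 18.1
ee_pos: [626.7, 66.3, 119.1]
orientation: [-2.137, -2.302, 0.001]
ft_force: [-0.0, 0.8, -1.4]
width: 40.1
grasp_force: 30.0
t 18.1 ee [626.7  66.3 119.1] yaw 94.3 w 40.1 f [-0.   0.8 -1.4] g 30.0 shift [0.0027 0.0077 0.5806] turn [-0.002  0.    -0.019]
```

View pics/w6.png

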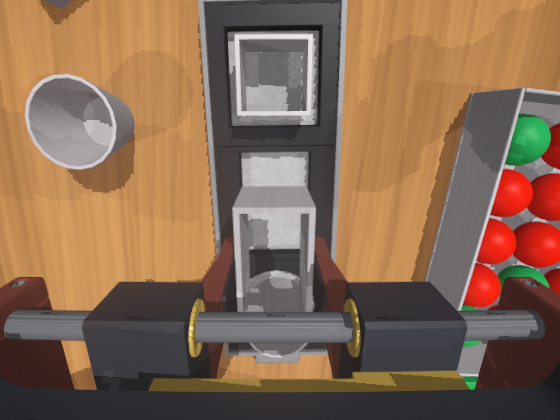

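The square mould stands in its well at (275,75), and the oblong is lined up with its own well. Descend.

```bash
python3 -m inch '[[0.003,0.007,0.2,0,0,-0.019,1],[0.003,0.007,0.4,0,0,-0.019,1],[0.003,0.007,0.55,0,0,-0.019,1],[0.003,0.007,0.585,0,0,-0.019,1],[0.003,0.007,0.595,0,0,-0.019,1],[0.003,0.007,0.6,0,0,-0.019,1],[0.003,0.007,0.6,0,0,-0.019,1]]'
python3 -m inch '[[0,0,0.006,0,0,0,1],[0,0,0.006,0,0,0,1]]'
python3 -m inch '[[0,0,0.006,0,0,0,1],[0,0,0.006,0,0,0,1]]'
```

```text
t: 19.02
ee_pos: [629.1, 67.2, 30.3]
orientation: [2.116, 2.321, 0.002]
ft_force: [0.2, 0.3, -0.4]
width: 39.9
grasp_force: 30.0
t: 19.27
ee_pos: [628.6, 67.2, 28.8]
orientation: [2.117, 2.321, 0.0]
ft_force: [0.9, -0.2, -1.8]
width: 39.4
grasp_force: 30.0
t: 19.52
ee_pos: [628.5, 67.2, 27.6]
orientation: [-2.116, -2.321, 0.0]
ft_force: [0.3, -0.2, -0.6]
width: 39.8
grasp_force: 30.0
```

```bash
python3 -m inch '[[0,0,0.005,0,0,0,1],[0,0,0.005,0,0,0,1]]'
python3 -m inch '[[0,0,0.004,0,0,0,1],[0,0,0.004,0,0,0,1]]'
```

```text
t: 19.77
ee_pos: [628.6, 67.2, 27.3]
orientation: [2.117, 2.321, 0.0]
ft_force: [-1.2, 0.0, 4.5]
width: 39.4
grasp_force: 30.0
t: 20.02
ee_pos: [628.6, 67.2, 27.3]
orientation: [2.116, 2.322, 0.0]
ft_force: [-3.9, -0.6, 10.0]
width: 39.8
grasp_force: 30.0
```

```bash
python3 -m inch '[[0,0,0,0,0,0,-1],[0,0,0,0,0,0,-1],[0,0,0,0,0,0,-1],[0,0,0,0,0,0,-1],[0,0,0,0,0,0,-1],[0,0,-0.2,0,0,0,-1],[0,0,-0.6,0,0,0,-1],[0,0,-0.95,0,0,0,-1]]'
python3 -m inch '[[-0.35,-0.23,0,0,0,0,-1],[-0.728,-0.485,0,0,0,0,-1],[-0.728,-0.485,0,0,0,0,-1]]'
python3 -m inch '[[-0.4,-0.27,0,0,0,0,-1],[-0.728,-0.485,0,0,0,0,-1],[-0.728,-0.485,0,0,0,0,-1]]'
python3 -m inch '[[-0.4,-0.27,0,0,0,0,-1],[-0.728,-0.485,0,0,0,0,-1],[-0.728,-0.485,0,0,0,0,-1],[-0.728,-0.485,0,0,0,0,-1]]'
python3 plan.py 440.8 -278.3 51 95.1
python3 - <<'E'
from h import *
im,c=snap("wrist","w7.png")
E
```

```text
t: 21.02
ee_pos: [628.5, 67.1, 170.5]
orientation: [-2.117, -2.321, 0.0]
ft_force: [0.5, 0.3, -0.6]
width: 87.8
grasp_force: 0.0
t: 21.4
ee_pos: [564.2, -50.8, 169.0]
orientation: [-2.12, -2.318, 0.001]
ft_force: [0.3, 0.3, -0.3]
width: 87.5
grasp_force: 0.0
t: 21.78
ee_pos: [502.8, -165.8, 168.9]
orientation: [-2.121, -2.318, 0.0]
ft_force: [0.8, 0.1, 0.1]
width: 87.8
grasp_force: 0.0
t: 22.28
ee_pos: [442.2, -278.7, 168.8]
orientation: [2.117, 2.321, 0.001]
ft_force: [-0.3, 0.3, 0.9]
width: 87.6
grasp_force: 0.0
t 22.27 ee [ 442.2 -278.7  168.8] yaw 95.3 w 87.6 f [-0.3  0.3  0.9] g 0.0 shift [ 0.0033 -0.0096  0.7853] turn [ 0.001 -0.     0.003]
```

View pics/w7.png

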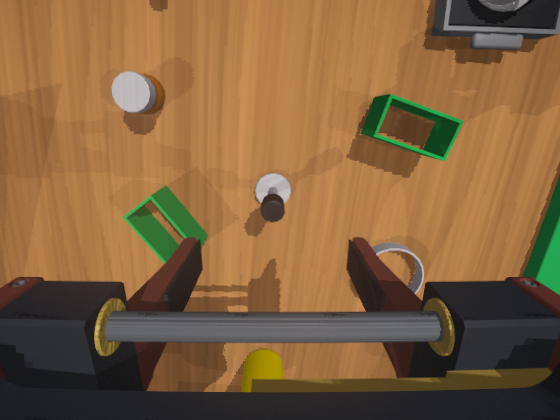

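The press foot is centred at (273,189) and its knob top at (272,213), mid-way between the fingers; the surrounding items are clear of the finger path.

```bash
python3 - <<'E'
from h import *
c=cam("wrist");im=cv2.imread("pics/w7.png")
g=im[190:225,250:295].max(2)<75;ys,xs=np.nonzero(g);print(xs.min()+250,xs.max()+250,ys.min()+190,ys.max()+190)
print(world(c,[(273,189)],7).round(1),world(c,[(272,213)],82).round(1))
a=np.linspace(0,6.28,40)
q=np.vstack([pix(c,np.c_[441+11*np.cos(a),-278.5+11*np.sin(a),0*a+z]) for z in(56,82)]);print(q.min(0),q.max(0))
E
```

```text
261 283 194 220
[[ 441.  -276.4    7. ]] [[ 440.7 -280.    82. ]]
[260.07906088 192.13341711] [284.96043967 223.16768454]
```

```bash
python3 -m inch '[[0.005,-0.008,0.3,0,0,0,-1],[0.005,-0.008,0.6,0,0,0,-1],[0.005,-0.008,0.785,0,0,0,-1],[0.005,-0.008,0.785,0,0,0,-1],[0.005,-0.008,0.785,0,0,0,1],[0.005,-0.008,0.785,0,0,0,1],[0.005,-0.008,0.785,0,0,0,1],[0.005,-0.008,0.785,0,0,0,1],[0.005,-0.008,0.785,0,0,0,1],[0.005,-0.008,0.785,0,0,0,1]]'
python3 -m inch '[[0.005,0,0,0,0,0,1],[0,0,0,0,0,0,1],[0,0,0,0,0,0,1]]'
python3 plan.py 637.4 -41.8 170 95.1
```

```text
t: 23.58
ee_pos: [440.1, -278.6, 51.1]
orientation: [2.117, 2.321, 0.0]
ft_force: [0.5, 0.9, 0.5]
width: 31.4
grasp_force: 0.0
t: 23.95
ee_pos: [440.1, -278.5, 51.0]
orientation: [-2.116, -2.321, 0.0]
ft_force: [-1.3, 0.9, -0.3]
width: 21.3
grasp_force: 30.0
t 23.95 ee [ 440.1 -278.5   51. ] yaw 95.3 w 21.3 f [-1.3  0.9 -0.3] g 30.0 shift [ 1.4499  1.4551 -0.7932] turn [-0.    -0.     0.004]
```

```bash
python3 -m inch '[[0,0,-0.25,0,0,0,1],[0,0,-0.5,0,0,0,1],[0,0,-0.7,0,0,0,1],[0.25,0.25,-0.7,0,0,0,1],[0.5,0.5,-0.7,0,0,0,1],[0.725,0.727,-0.7,0,0,0,1],[0.725,0.727,-0.7,0,0,0,1]]'
python3 -m inch '[[0.25,0.25,0,0,0,0,1],[0.4,0.4,0,0,0,0,1],[0.5,0.5,0,0,0,0,1],[0.5,0.5,0,0,0,0,1]]'
python3 plan.py 638.3 -41.5 59 95.1
python3 - <<'E'
from h import *
im,c=snap("wrist","w8.png")
a=np.linspace(0,6.28,40)
print([(q.min(0).round(1),q.max(0).round(1)) for q in[pix(c,np.c_[638.3+31*np.cos(a),-41.5+31*np.sin(a),0*a+53])]])
E
```

```text
t: 24.82
ee_pos: [540.4, -158.0, 156.0]
orientation: [2.112, 2.325, 0.001]
ft_force: [-1.5, -0.2, -0.9]
width: 21.5
grasp_force: 30.0
t: 25.32
ee_pos: [606.5, -78.4, 155.8]
orientation: [-2.115, -2.323, 0.001]
ft_force: [0.8, 0.1, -1.5]
width: 21.3
grasp_force: 30.0
t 25.32 ee [606.5 -78.4 155.8] yaw 95.3 w 21.3 f [ 0.8  0.1 -1.5] g 30.0 shift [0.2255 0.234  0.6451] turn [-0.001  0.     0.006]
[(array([278.8, 135.1]), array([347.5, 203.1]))]
```

View pics/w8.png

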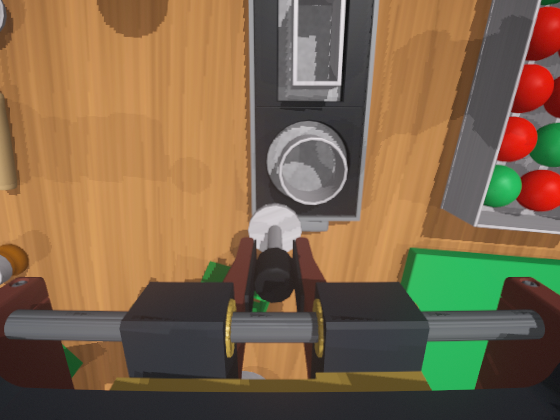

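The press hangs upright (foot disc at (274,226)). The ring rim spans 279–347 × 137–204, within a pixel or two of the prediction for (638.3,−41.5). I move over it and lower.

```bash
python3 -m inch '[[0.11,0.117,0,0,0,0,1],[0.223,0.234,0,0,0,0,1],[0.223,0.234,0,0,0,0,1],[0.223,0.234,0.15,0,0,0,1],[0.223,0.234,0.25,0,0,0,1],[0.223,0.234,0.25,0,0,0,1]]'
python3 plan.py 638.3 -42 59 95.1
```

```text
t: 26.12
ee_pos: [637.2, -42.0, 117.1]
orientation: [-2.115, -2.32, 0.003]
ft_force: [-0.3, 0.8, -0.7]
width: 21.3
grasp_force: 30.0
t 26.12 ee [637.2 -42.  117.1] yaw 95.3 w 21.3 f [-0.3  0.8 -0.7] g 30.0 shift [-0.0007  0.0086  0.3875] turn [-0.004 -0.001  0.004]
```

```bash
python3 -m inch '[[0,0.003,0.1,0,0,0,1],[0,0.003,0.2,0,0,0,1],[0,0.003,0.3,0,0,0,1],[0,0.003,0.35,0,0,0,1],[0,0.003,0.365,0,0,0,1],[0,0.003,0.365,0,0,0,1]]'
python3 -m inch '[[0,0,0.008,0,0,0,1],[0,0,0.008,0,0,0,1]]'
python3 -m inch '[[0,0,0.006,0,0,0,1],[0,0,0.006,0,0,0,1]]'
```

```text
t: 26.88
ee_pos: [639.0, -42.0, 63.9]
orientation: [2.116, 2.321, 0.0]
ft_force: [1.0, -1.1, -1.1]
width: 21.4
grasp_force: 30.0
t: 27.12
ee_pos: [639.0, -42.0, 63.0]
orientation: [2.116, 2.321, 0.001]
ft_force: [-1.2, -0.1, -1.2]
width: 21.5
grasp_force: 30.0
t: 27.38
ee_pos: [638.8, -42.0, 61.8]
orientation: [2.117, 2.322, -0.0]
ft_force: [0.9, 0.6, -0.7]
width: 21.1
grasp_force: 30.0
```

```bash
python3 -m inch '[[0,0,0.008,0,0,0,1],[0,0,0.01,0,0,0,1],[0,0,0.01,0,0,0,1]]'
python3 -m inch '[[0,0,0.006,0,0,0,1],[0,0,0.006,0,0,0,1]]'
python3 -m inch '[[0,0,0.005,0,0,0,1],[0,0,0.005,0,0,0,1]]'
```

```text
t: 27.75
ee_pos: [638.8, -42.0, 60.2]
orientation: [-2.117, -2.321, 0.0]
ft_force: [0.7, -0.1, -1.6]
width: 21.3
grasp_force: 30.0
t: 28.0
ee_pos: [638.8, -42.0, 59.2]
orientation: [-2.117, -2.321, 0.0]
ft_force: [0.1, -0.7, -1.9]
width: 21.3
grasp_force: 30.0
t: 28.25
ee_pos: [639.0, -42.0, 59.0]
orientation: [2.116, 2.321, 0.0]
ft_force: [-0.9, 0.6, 3.9]
width: 21.4
grasp_force: 30.0
```

Contact exactly where expected (TCP 59). Release, lift clear and move aside for a check.

```bash
python3 -m inch '[[0,0,0.002,0,0,0,1],[0,0,0,0,0,0,-1],[0,0,0,0,0,0,-1],[0,0,0,0,0,0,-1],[0,0,0,0,0,0,-1],[0,0,0,0,0,0,-1],[0,0,-0.1,0,0,0,-1],[0,0,-0.4,0,0,0,-1],[0,0,-0.8,0,0,0,-1],[0,0,-0.9,0,0,0,-1]]'
python3 -m inch '[[-0.4,-0.4,0,0,0,0,-1],[-0.8,-0.8,0,0,0,0,-1],[-1,-1,0,0,0,0,-1],[-1,-1,0,0,0,0,-1]]'
python3 -m inch '[[-0.4,0,0,0,0,0,-1],[-0.8,0,0,0,0,0,-1],[-1,0,0,0,0,0,-1],[-1,0,0,0,0,0,-1]]'
python3 - <<'E'
from h import *
a,_=snap("top","t2.png");b,_=snap("scene","s2.png")
f=lambda i:cv2.resize(i,None,fx=2.6,fy=2.6,interpolation=cv2.INTER_CUBIC)
cv2.imwrite("pics/fin.png",np.vstack([f(a[130:240,170:350])[:290,:468],f(b[195:310,210:400])[:,:468]]))
E
```

```text
t: 29.5
ee_pos: [641.3, -42.2, 199.1]
orientation: [2.112, 2.317, 0.008]
ft_force: [-1.1, -0.6, -0.4]
width: 87.9
grasp_force: 0.0
t: 30.0
ee_pos: [500.6, -206.9, 193.5]
orientation: [-2.119, -2.318, 0.001]
ft_force: [0.1, 1.6, -0.2]
width: 87.8
grasp_force: 0.0
t: 30.5
ee_pos: [516.6, -356.3, 193.1]
orientation: [-2.12, -2.318, 0.0]
ft_force: [-0.2, -0.2, 0.6]
width: 87.8
grasp_force: 0.0
```

View pics/fin.png

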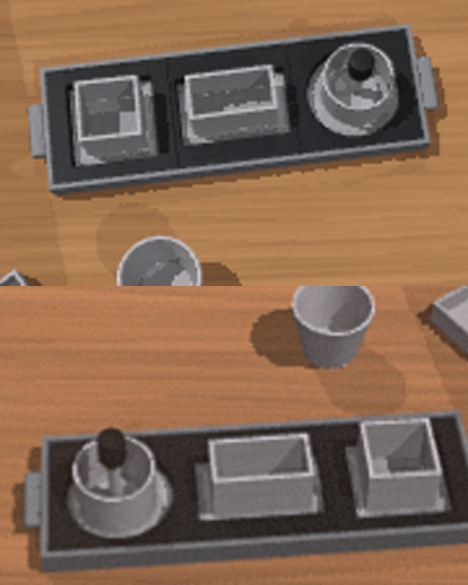

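View pics/t2.png

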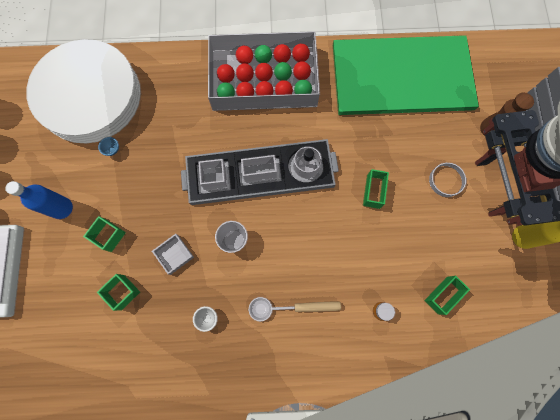

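All three moulds stand square in their wells, the press is upright in the ring, and the look-alikes have not moved. The gripper hangs close to the yellow bottle, so I back off a little before handing in.

```bash
python3 -m inch '[[0.3,0,0,0,0,0,-1],[0.6,0,0,0,0,0,-1],[0.6,0,0,0,0,0,-1],[0.6,0,0,0,0,0,-1]]'
python3 -c "
from workcell import ctrl
print(ctrl.close_job())"
```

```text
t: 31.1
ee_pos: [509.1, -264.3, 194.0]
orientation: [2.114, 2.323, -0.0]
ft_force: [0.4, 0.6, 0.6]
width: 88.1
grasp_force: 0.0
the job is handed in; nothing more can be done
None
```

The job is handed in at about 31 s: the ring, square and oblong moulds each stand in their own well, the press is upright inside the ring, and the final pictures show the tart ring, cup, dish and green look-alikes where they were.

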